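# Complete the reference block set and hold its lid at the balance point

## Task

Get the nearer case of hardness reference blocks ready for its new lid stay: of the three loose round blocks on the table, set the one whose size fits the empty round recess of the foam flat into it, and leave the other two blocks, the screwdriver and the loose stay where they lie. Then take the lid, which has lost its stay and is leaning back on its hinge stop, by the lip or rim at its upper edge and swing it forward to the point where it balances over its hinge, never letting it fall shut. Finish while still gripping the lid there, still, so that the stay can be screwed on.

Things in the scene. Friction and masses are not known exactly. Their poses are not given: they have to be found in the camera images.
- case: the nearer of the two blue reference block cases (a like one at the back of the table is not part of the job), 178 x 250 x 34 mm without its lid, fixed to the table; origin at the centre of its underside on the table, x points to the hinge side (away from the robot at yaw 0), y to its left side, z up. Black foam fills it flush with its rim, 34 mm above the table; four blocks sit in the foam's left part and stand 3 to 5 mm proud of it; the empty recess is in its right part
- recess (a point): centre of the floor of the empty round recess in the foam: 60.5 mm across, 5 mm deep, floor 29 mm above the table, upright wall with a 1.5 mm chamfer, light grey floor; a 56 mm block lies in it with about 2 mm to spare all round and stands 7 mm proud; the nearest block in the foam begins 30 mm to the left of its edge, and the rim of the case is no higher than the foam
- block_56: round steel reference block, 56 mm across, 12 mm tall, 0.23 kg: the one that fits the recess; origin at the centre of its underside, z up
- block_64: round steel reference block, 64 mm across, 13 mm tall: too wide for the recess; origin at the centre of its underside
- block_50: round steel reference block, 50 mm across, 9 mm tall: far too small for the recess; origin at the centre of its underside
- screwdriver: slotted screwdriver, 178 mm long along its own y, orange handle 25 mm thick, lying on the table; origin under its middle
- stay: the loose lid stay: flat steel link 116 x 13 x 3 mm with an eye at each end, lying on the table; origin under its middle, x along it
- case_lid: the case's hinged lid, a shallow shell 250 mm wide, 0.22 kg (weight not varied). Its frame coincides with that of case when the lid is shut and turns with the lid. In that frame, shut: the top plate is 3 mm thick at z = 49 to 52 mm; the rim walls are 4 mm thick and reach from the plate down to z = 34 mm; the front rim wall lies at x = -83 to -79 mm (so the upper edge of the raised lid is 18 mm thick, hollow behind the wall), and the lip stands out of it to x = -89 mm
- lip (a point): middle of the lip on the lid's free edge: the lip is 60 mm wide (along the case's y), stands 6 mm out of the lid's edge and is 9 mm thick; 172 mm from the hinge axis. When the lid stands up the lip is at its top
- hinge (a point): middle of the hinge axis, 34 mm above the table at the case's far side; the axis runs along the case's y
- lid_hinge (a joint): lid angle in rad: 0 shut, pi/2 lid plate upright, 1.81 (104 degrees) leaning back on its stop, where it starts. The hinge swings freely with very little friction and no spring. The lid balances at 1.41 (81 degrees, that is 9 degrees short of upright, because its weight lies behind the hinge line); below that it falls shut, above it falls back

How it is judged:
On the way, in this order (a step that is already met when the one before it is completed fails the run):
1. the 56 mm block lies flat in the recess, let go, with the lid still leaning back (horizontal distance between block_56 and recess below 0.004 m and z of block_56 in the frame of case below 0.031 m and angle between block_56's own z axis and vertical below 0.06 rad and contact force between the fingers and block_56 below 0.1 N and value of joint lid_hinge above 1.6 rad), for 0.2 s.
2. the lid is gripped and stands still at its balance point (value of joint lid_hinge between 1.33 and 1.49 rad and velocity of joint lid_hinge between -0.1 and 0.1 rad/s and contact force between the fingers and case_lid above 1 N), for 0.3 s.
At the end, for the whole second after the job is handed in: The fingers hold the lid (contact force over 1 N) still at its balance point, lid angle 1.41 +- 0.08 rad; the 56 mm block lies flat in the recess, centred within 4 mm and its underside within 2 mm of the recess floor (all of step 2 and horizontal distance between block_56 and recess below 0.004 m and z of block_56 in the frame of case below 0.031 m and angle between block_56's own z axis and vertical below 0.06 rad and linear speed of block_56 below 0.02 m/s); the arm keeps its last pose, push and grip.
It fails at once if the lid falls or is swung most of the way shut (below 0.6 rad) (value of joint lid_hinge below 0.6 rad).
It fails at once if one of the other blocks, the screwdriver or the stay is moved by more than 20 mm (distance of any of block_64, block_50, screwdriver, stay from where it was at the start of the episode above 0.02 m).
It also fails if it takes over 51 s, if anything falls off the work surface, if the arm or the gripper's body presses on something with over 40 N, if the wrist force passes 120 N, or if a joint passes its speed limit or range.

## Robot

A 7-joint arm with a two-finger parallel gripper is mounted at the origin on a cart in front of the work surface, level with it; the furniture and walls round the work are solid. World frame = base frame: x ahead of the robot, y to its left, z up, the work surface at z = 0. Lengths are in m, angles in rad, forces in N, time in s.
With the tool pointing down it reaches from about 0.4 to 0.85 m from the base axis. Payload 6.9 kg.
Tool frame: the origin (TCP) lies midway between the tips of the shut fingers; the grasp point (between the pads) lies behind it (ctrl.pinch_z is the z of the grasp point in the tool frame, in m); z points along the fingers, y is the line along which they close (so a half turn about z gives the same grasp; the last joint's range is limited). The gripper opens to 85 mm and grips with 20 to 120 N. Pads are 22 mm wide; open, the fingers measure 114 mm over their backs; the gripper's body (76 mm by 85 mm) begins 54 mm behind the grasp point. The pads swing forward as they close: fully open they stand 13 mm farther back than shut.
Start: joints at [1.284, 0.507, -0.238, 1.5, 0.126, 1.149, -0.155], TCP at [0.239, -0.577, 0.231] pointing down, gripper open.
Joint ranges: [-3.08, 3.08], [-0.24, 2.05], [-1.43, 1.35], [0, 2.5], [-1.52, 4.66], [0.17, 1.96], [-2.89, 2.89]. Speed limits (rad/s): [2.39, 2.39, 3.14, 3.14, 3.14, 3.14, 3.14].

## Interface

Orientations are given as a unit quaternion [w, x, y, z].
In Python, from station import ctrl, get_state, vision, ticket, models gives the robot as it stands. Calls block until the motion is done:
- ctrl.movep(position, orientation): joint-space move of the TCP to a pose.
- ctrl.movel(position, frame=None, max_speed=0.15): straight line of the TCP; frame=None keeps the orientation; max_speed is the mean speed in m/s.
- ctrl.set_joints(angles): joint-space move.
- ctrl.ungrasp() and ctrl.close_gripper(force=None): open the fingers fully, or close them until they stop; force is the grip in N (None keeps the last).
- ctrl.pause(seconds).
- ctrl.ik(position, orientation): joint angles nearest the present ones, or None.
- get_state(): the state.
- vision.grab_frame(name): name is "side" or "top" or "wrist"; returns (picture, depth): 420x560x3 uint8, blue, green, red; 420x560 float32, m along the optical axis (not along the pixel's ray), 0 where there is no reading.
- vision.camera_info(name): a dict with "mtx" (3x3 intrinsics, pixels), "R" (3x3) and "t" (3): a world point X has camera coordinates R X + t; the wrist camera has in their place "hand_eye" (4x4, takes a point from camera to tool coordinates, whose origin is the TCP and whose axes are the flange's). Camera axes: x right, y down, z forward; pixel columns grow to the right and rows downward; lengths in m; the calibration is good to about 2 mm. A picture is of the moment at which its call begins: read the wrist's pose just before it. camera_info takes no time and is no camera call.
A pose or a line that the arm cannot do raises ctrl.Unreachable and nothing moves.
- ticket.close_job(): hands the job in; it is judged then, once.
Trained networks look in the newest picture that a camera, given by its name, has taken for a name from the list of things; names that differ only in an ending like _2 or _b are one class to them, and where a whole thing is asked for, a point or a joint stands for the part that bears it (a point fixed in the world has none). Each returns a list of dicts, best first, with "p" (0 to 1); they miss things now and then, are a little off and sometimes report something else, mostly with a low value. They report only what shows in the picture. A call takes as long as a camera call.
- models.recognise(camera, target): "point" ([column, row] in pixels, amid what is visible of it).
- models.masks_of(camera, target): "mask" (420x560 bool, what is visible of it) and "point" ([column, row] in pixels, amid what is visible of it).
The state is a dict: "time": time; "qpos": joint angles; "qd": joint speeds; "tau": joint torques, N m; "tcp_pos": TCP position; "eef_rot": TCP orientation; "contact_force": force on the tool from outside, world axes, zero at the start; "wrist_torque": the same for the moment, N m; "width": finger opening in m; "gripper_force": force on a finger pad.
Only numpy, scipy, OpenCV 4.12 (cv2) and the standard library are available. Lean on these libraries where they do the work, as an engineer would, in place of code of your own. Each camera call takes 0.05 s, during which the arm holds its last target. There are 200 camera calls.

## Working session

There is one attempt and no reset: what is moved stays moved. The work goes in short steps, each a Python script; the robot and the scene stay as the last script left them, time stands still between calls to the robot, and variables do not carry over. Pictures are saved under pics/ and viewed, at most 10 in all, crops included, and the job is handed in when it is done.

```bash
ls; mkdir -p pics
python3 - <<'E'
from station import ctrl, get_state, vision, models
import cv2, numpy as np
for n in ("top","side"):
    im,d=vision.grab_frame(n); cv2.imwrite(f"pics/{n}0.png",im); np.save(f"{n}0.npy",d)
    i=vision.camera_info(n); print(n,i["mtx"].tolist(),(-i["R"].T@i["t"]).round(3),i["R"].round(3).tolist())
print(get_state(), ctrl.pinch_z, vision.camera_info("wrist"))
for t in ("block_56","block_64","block_50","recess","case","lip","hinge","case_lid"):
    print(t,[(np.round(r["point"]),round(r["p"],2)) for r in models.recognise("top",t)])
print(get_state()["time"])
E
```

```text
pics
top [[413.61892175163064, 0.0, 281.53546630819864], [0.0, 413.61892175163064, 207.58816063892104], [0.0, 0.0, 1.0]] [ 0.379 -0.031  0.961] [[-0.015, -1.0, 0.011], [-0.989, 0.013, -0.148], [0.148, -0.013, -0.989]]
side [[468.59856512409203, 0.0, 277.77203575590283], [0.0, 468.59856512409203, 204.51737410594032], [0.0, 0.0, 1.0]] [0.335 0.87  0.533] [[-0.974, -0.227, 0.003], [-0.1, 0.419, -0.902], [0.203, -0.879, -0.431]]
{'time': 0.1, 'qpos': array([ 1.28352932,  0.50827956, -0.23754176,  1.50104552,  0.12574463,
        1.1488784 , -0.15480368]), 'qd': array([-0.00141023, -0.00330713, -0.00011247, -0.00194909, -0.00160753,
        0.00119134,  0.00089482]), 'tau': array([-5.73649289e-03, -6.21838975e+01, -2.19454229e+00, -2.50206631e+01,
        1.26470355e-02,  7.71912863e-03, -1.48128635e-05]), 'tcp_pos': array([ 0.23897027, -0.57702602,  0.23049657]), 'eef_rot': array([-7.86398459e-04,  9.80774747e-01,  1.95141597e-01, -1.86852521e-04]), 'contact_force': array([0.47492175, 0.52622419, 0.3624484 ]), 'wrist_torque': array([-0.0099097 ,  0.01738424,  0.01645414]), 'gripper_force
[... 338 characters left out ...]
1807e-04,  9.07803507e-04,
         1.83968293e-04],
       [-1.07308178e-03, -2.71109213e-01,  9.62547995e-01,
        -1.41471643e-01],
       [ 0.00000000e+00,  0.00000000e+00,  0.00000000e+00,
         1.00000000e+00]])}
block_56 [(array([345., 242.]), 0.92), (array([277., 244.]), 0.72), (array([314., 185.]), 0.64)]
block_64 [(array([345., 242.]), 0.92), (array([277., 244.]), 0.72), (array([314., 185.]), 0.64)]
block_50 [(array([345., 242.]), 0.92), (array([277., 244.]), 0.72), (array([314., 185.]), 0.64)]
recess [(array([141., 210.]), 0.81)]
case [(array([141., 208.]), 0.61)]
lip [(array([131., 173.]), 0.59)]
hinge [(array([141., 212.]), 0.64)]
case_lid [(array([129., 173.]), 0.83)]
0.5
```

View pics/top0.png

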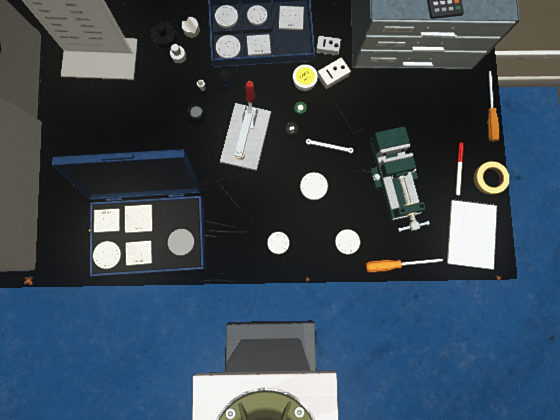

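View pics/side0.png

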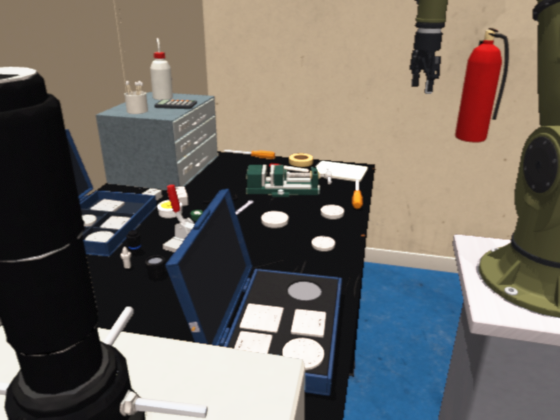

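The top view shows the nearer case at lower left with the lid leaning back above it, and the recess at (181,242). The loose blocks are at (314,186), (278,243) and (347,242), with the stay at (330,145) and the screwdriver at (405,265). The side view shows furniture (white top, black column) to the left of the case. Next I'll measure sizes and poses.

```bash
cat > h.py <<'E'
import numpy as np, cv2
from station import ctrl, get_state, vision, models
from scipy.spatial.transform import Rotation as Rn
def cam(n, st=None):
    i=vision.camera_info(n); K=i["mtx"]
    if "R" in i: return K, i["R"].T, -i["R"].T@i["t"]
    T=np.eye(4); q=st["eef_rot"]; T[:3,:3]=Rn.from_quat(np.r_[q[1:],q[0]]).as_matrix(); T[:3,3]=st["tcp_pos"]
    T=T@i["hand_eye"]; return K,T[:3,:3],T[:3,3]
def onplane(c,px,z):
    K,R,o=c; px=np.asarray(px,float).reshape(-1,2)
    d=np.c_[px,np.ones(len(px))]@np.linalg.inv(K).T@R.T
    return o+d*((z-o[2])/d[:,2])[:,None]
def cloud(c,d):
    K,R,o=c; v,u=np.mgrid[:d.shape[0],:d.shape[1]]
    P=np.stack([u,v,np.ones_like(u)],-1)@np.linalg.inv(K).T*d[...,None]
    return P@R.T+o
def blob(mask,at):
    n,l=cv2.connectedComponents(mask.astype(np.uint8)); return (l==l[int(at[1]),int(at[0])])
def disc(c,m,z):
    k=max(cv2.findContours(m.astype(np.uint8),cv2.RETR_EXTERNAL,cv2.CHAIN_APPROX_NONE)[0],key=cv2.contourArea)[:,0]
    P=onplane(c,k,z); A=np.c_[2*P[:,:2],np.ones(len(P))]; s=np.linalg.lstsq(A,(P[:,:2]**2).sum(1),rcond=None)[0]
    v,u=np.nonzero(m); K,R,o=c; h=o[2]-z  # area-based diameter
    Q=onplane(c,[[u.mean(),v.mean()],[u.mean()+1,v.mean()],[u.mean(),v.mean()+1]],z)
    a=len(u)*abs(np.cross(Q[1]-Q[0],Q[2]-Q[0])[2])
    return Q[0].round(4), 2000*np.sqrt(a/np.pi), 2000*np.sqrt(s[2]+s[0]**2+s[1]**2)
E
python3 - <<'E'
from h import *
im=cv2.imread("pics/top0.png"); d=np.load("top0.npy"); c=cam("top"); g=im.min(2)
P=cloud(c,d)
for at in ((314,186),(278,243),(347,242)):
    print(at,disc(c,blob(g>120,at),.012),P[at[1],at[0]].round(4))
print("recess",disc(c,blob((g>70),(181,242)),.029),P[242,181].round(4), im[242,181])
# blue rim of case
for z,name in ((.034,"rim"),):
    hsv=cv2.cvtColor(im,cv2.COLOR_BGR2HSV); b=(hsv[...,0]>100)&(hsv[...,0]<125)&(hsv[...,1]>120)&(hsv[...,2]>60)
    m=np.zeros_like(b); m[140:279,50:210]=b[140:279,50:210]
    Q=P[m]; s=(abs(Q[:,2]-.034)<.01); r=cv2.minAreaRect(Q[s][:,:2].astype(np.float32)); print(r, s.sum())
    print(cv2.boxPoints(r))
# lid cloud
L=P[150:200,50:205].reshape(-1,3); L=L[(L[:,2]>.045)]
t=L[L[:,2]>L[:,2].max()-.02]; print("lid",L.min(0),L.max(0),len(L)); print("top edge",t.min(0),t.max(0),np.polyfit(t[:,1],t[:,0],1))
# furniture near
for n,dd in (("side",np.load("side0.npy")),):
    S=cloud(cam(n),dd).reshape(-1,3); S=S[dd.ravel()>0]
    f=S[(S[:,1]>.45)&(S[:,2]>.06)&(S[:,0]<.9)]; print("furn",f.min(0),np.percentile(f,[1,50,99],axis=0))
E
```

```text
(314, 186) (array([ 0.5715, -0.1187,  0.012 ]), np.float64(65.41877206447822), np.float64(63.307092923650856)) [ 0.5704 -0.1198  0.0124]
(278, 243) (array([ 0.4402, -0.0335,  0.012 ]), np.float64(50.399918690476866), np.float64(48.31353887520975)) [ 0.439  -0.0338  0.0066]
(347, 242) (array([ 0.4402, -0.1927,  0.012 ]), np.float64(56.928109592356996), np.float64(54.83447669986257)) [ 0.4386 -0.1922  0.0115]
recess (array([0.4436, 0.1853, 0.029 ]), np.float64(60.59971730172504), np.float64(58.599262154839806)) [0.4431 0.1843 0.027 ] [173 180 179]
((0.46807941794395447, 0.26125210523605347), (0.17998643219470978, 0.24826116859912872), 2.679952621459961) 527
[[0.37238064 0.3810391 ]
 [0.3839886  0.13304947]
 [0.56377816 0.1414651 ]
 [0.5521703  0.38945472]]
lid [ 0.37869364 -0.03094193  0.04500408] [0.60831283 0.39314059 0.96070662] 5024
top edge [ 0.37869364 -0.03094193  0.96070662] [ 0.37869364 -0.03094193  0.96070662] [-6.11942457  0.18934682]
furn [0.3859745  0.51220096 0.10981199] [[0.38918794 0.5213541  0.18796078]
 [0.52551081 0.65146589 0.29623581]
 [0.66977475 0.68049639 0.48347406]]<stdin>:15: RankWarning: Polyfit may be poorly conditioned
```

```bash
cat >> h.py <<'E'
YAW=np.radians(2.68)
XC=np.array([np.cos(YAW),np.sin(YAW),0]); YC=np.array([-np.sin(YAW),np.cos(YAW),0]); ZC=np.array([0,0,1.])
def quat(y,z):
    q=Rn.from_matrix(np.c_[np.cross(y,z),y,z]).as_quat(); return np.r_[q[3],q[:3]]
def lidpose(th,s,r=.170,n=.009,hinge=None):
    """pose with pinch point at r along the lid, n along its normal from hinge"""
    rad=-np.cos(th)*XC+np.sin(th)*ZC; nor=np.sin(th)*XC+np.cos(th)*ZC
    z=-rad; p=hinge+r*rad+n*nor
    return p-z*ctrl.pinch_z, quat(s*nor,z)
E
python3 - <<'E'
from h import *
H=np.array([.468,.261,.034])+.083*XC
for s in (1,-1):
    q=quat(s*XC,-ZC)
    for p in ([.440,-.192,.15],[.440,-.192,.01],[.4436,.1853,.15],[.4436,.1853,.04]): 
        j=ctrl.ik(p,q); print(s,p,None if j is None else np.round(j,2))
    for th in (1.81,1.6,1.41):
        for r in (.25,.17):
            j=ctrl.ik(*lidpose(th,s,r=r,hinge=H)); print(s,th,r,None if j is None else np.round(j,2))
E
```

```text
1 [0.44, -0.192, 0.15] [ 0.82  0.43 -0.64  1.98  0.34  0.84  0.03]
1 [0.44, -0.192, 0.01] [ 0.66  0.63 -0.45  2.13  0.57  0.5  -0.18]
1 [0.4436, 0.1853, 0.15] [ 0.35  0.67 -1.3   1.98  0.74  1.09 -1.23]
1 [0.4436, 0.1853, 0.04] [-0.02  0.62 -0.64  2.1   0.63  0.62 -1.06]
1 1.81 0.25 [-0.02  0.84 -0.98  1.06  0.5   1.71 -0.79]
1 1.81 0.17 [ 0.    0.85 -0.92  1.25  0.48  1.51 -0.81]
1 1.6 0.25 [ 0.15  0.76 -1.29  1.41  0.7   1.52 -1.05]
1 1.6 0.17 [ 0.12  0.78 -1.15  1.54  0.7   1.32 -1.06]
1 1.41 0.25 [ 0.12  0.49 -1.05  1.69  0.6   1.14 -1.05]
1 1.41 0.17 [ 0.17  0.68 -1.22  1.78  0.86  1.13 -1.28]
-1 [0.44, -0.192, 0.15] [ 0.27  0.38  0.12  1.99 -0.06  0.78 -2.66]
-1 [0.44, -0.192, 0.01] [ 0.26  0.61  0.15  2.13 -0.22  0.41 -2.51]
-1 [0.4436, 0.1853, 0.15] [ 0.33  0.63 -1.22  1.98  0.69  1.04  1.97]
-1 [0.4436, 0.1853, 0.04] [ 0.28  0.86 -1.23  2.1   1.02  0.99  1.67]
-1 1.81 0.25 [ 0.04  0.92 -1.23  1.06  0.66  1.79  2.24]
-1 1.81 0.17 [ 0.09  0.96 -1.23  1.25  0.69  1.62  2.17]
-1 1.6 0.25 [ 0.14  0.73 -1.23  1.41  0.66  1.48  2.12]
-1 1.6 0.17 [ 0.15  0.81 -1.23  1.54  0.75  1.36  2.04]
-1 1.41 0.25 [ 0.19  0.56 -1.22  1.69  0.7   1.22  2.  ]
-1 1.41 0.17 [ 0.17  0.68 -1.23  1.78  0.86  1.14  1.86]
```

Run:
```python
from h import *
q=quat(XC,-ZC)
ctrl.movep([.440,-.192,.15],q); ctrl.pause(.3)
st=get_state(); im,d=vision.grab_frame("wrist"); c=cam("wrist",st); cv2.imwrite("pics/w1.png",im)
K,R,o=c
v=R.T@(np.array([.440,-.192,.012])-o); at=(K@v/v[2])[:2]; print("expect px",at,st["tcp_pos"],st["time"])
m=blob(im.min(2)>120,at); print(m.sum()); print(disc(c,m,.012), cloud(c,d)[int(at[1]),int(at[0])])
```

```text
expect px [283.19361878 207.3599558 ] [ 0.43992217 -0.19253252  0.14998998] 2.425
2957
(array([ 0.4402, -0.193 ,  0.012 ]), np.float64(56.05176487373263), np.float64(55.26116949500408)) [ 0.43981883 -0.19184071  0.01131791]
```

View pics/w1.png

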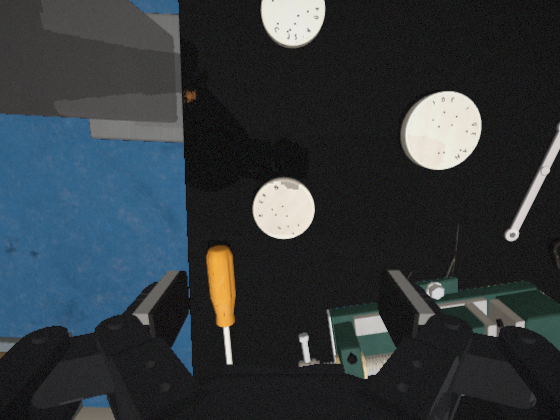

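Run:
```python
from h import *
ctrl.movel([.4402,-.193,.0015],max_speed=.1)
print(get_state()["tcp_pos"],get_state()["contact_force"])
ctrl.close_gripper(50); st=get_state(); print(st["width"],st["gripper_force"],st["contact_force"])
ctrl.movel([.4402,-.193,.15],max_speed=.15); st=get_state(); print(st["width"],st["gripper_force"])
q=quat(XC,-ZC); R0=np.array([.4436,.1853,.029])
p=R0-.045*YC; p[2]=.15
ctrl.movep(p,q); ctrl.pause(.3)
st=get_state(); im,d=vision.grab_frame("wrist"); c=cam("wrist",st); cv2.imwrite("pics/w2.png",im); np.save("w2.npy",d)
K,R,o=c
v=R.T@(R0-o); at=(K@v/v[2])[:2]; print("expect px",at,st["tcp_pos"],st["time"])
m=blob(im.min(2)>70,at); print(m.sum()); print(disc(c,m,.029), cloud(c,d)[int(at[1]),int(at[0])])
```

```text
[ 0.44052305 -0.19311795  0.00193925] [-0.00272862  0.24821988 -0.90900168]
0.053515776931017965 50.36659061908722 [-2.7145418   0.32517295 10.26753502]
0.0535109890304866 52.84420967102051
expect px [282.69712711 157.90079093] [0.44596827 0.139526   0.14994876] 7.225
4372
(array([0.4441, 0.1854, 0.029 ]), np.float64(59.96014837114367), np.float64(59.243769387157435)) [0.44300597 0.18592307 0.0281819 ]
```

View pics/w2.png

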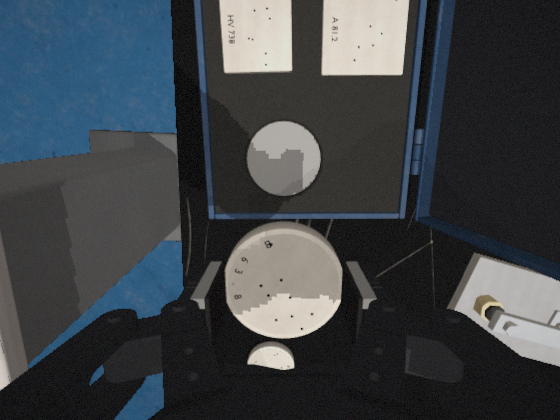

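Run:
```python
from h import *
st=get_state(); c=cam("wrist",st); im=cv2.imread("pics/w2.png"); d=np.load("w2.npy")
P=cloud(c,d); t=st["tcp_pos"]
Q=P[255:325,240:325].reshape(-1,3); Q=Q[abs(Q[:,2]-np.median(Q[:,2]))<.006]
A=np.c_[Q[:,:2]-t[:2],np.ones(len(Q))]; s=np.linalg.lstsq(A,Q[:,2]-t[2],rcond=None)[0]; print("top plane rel tcp",s,len(Q))
m=blob(abs(P[...,2]-np.median(Q[:,2]))<.004,(283,285)); r=disc(c,m,np.median(Q[:,2])); print(r, r[0]-t, m.sum())
for v in range(180,320,6):
    print(v,[ (P[v,u]-t).round(3).tolist() for u in (205,215,222)] ) if v>=260 and v<=310 else None
print(st["contact_force"])
```

```text
top plane rel tcp [-0.00076075  0.00027688  0.00858255] 5922
(array([0.4459, 0.141 , 0.1586]), np.float64(56.51656615608634), np.float64(57.3995550559311)) [-3.29001948e-05  1.28586022e-03  8.60565116e-03] 10885
264 [[-0.075, -0.064, -0.152], [-0.031, 0.009, 0.01], [-0.028, 0.009, 0.01]]
270 [[-0.075, -0.07, -0.151], [-0.029, 0.01, 0.017], [-0.027, 0.009, 0.015]]
276 [[-0.033, 0.009, 0.022], [-0.029, 0.009, 0.021], [-0.027, 0.006, 0.015]]
282 [[-0.031, 0.009, 0.028], [-0.027, 0.01, 0.028], [-0.027, 0.003, 0.015]]
288 [[-0.03, 0.009, 0.032], [-0.027, 0.008, 0.03], [-0.027, 0.001, 0.017]]
294 [[-0.029, 0.009, 0.037], [-0.027, 0.005, 0.029], [-0.027, -0.002, 0.016]]
300 [[-0.028, 0.009, 0.04], [-0.027, 0.004, 0.031], [-0.026, -0.004, 0.018]]
306 [[-0.028, 0.007, 0.04], [-0.026, 0.002, 0.032], [-0.026, -0.006, 0.019]]
[-0.67953609  0.41000257 -2.24735785]
```

Run:
```python
from h import *
q=quat(XC,-ZC); x,y=.4441,.1847
f0=get_state()["contact_force"]
ctrl.movel([x,y,.10],max_speed=.15)
ctrl.movel([x,y,.042],max_speed=.08)
for z in (.039,.037,.0355,.0345,.0335):
    ctrl.movel([x,y,z],max_speed=.03); st=get_state(); print(z,st["tcp_pos"].round(4),(st["contact_force"]-f0).round(1),st["time"])
    if st["contact_force"][2]-f0[2]>8: break
```

```text
0.039 [0.4442 0.1847 0.0391] [ 0.9 -0.8  0.2] 8.9917
0.037 [0.444  0.1847 0.0369] [ 0.1 -0.2  0.2] 9.2417
0.0355 [0.444  0.1846 0.0354] [ 0.4 -0.1 -0.1] 9.4917
0.0345 [0.4441 0.1847 0.0345] [ 0.3  0.1 -0. ] 9.7417
0.0335 [0.4441 0.1847 0.0334] [ 0.9 -1.3  0.6] 9.9917
```

Run:
```python
from h import *
ctrl.ungrasp(); x,y=.4441,.1847
ctrl.movel([x,y,.08],max_speed=.1); ctrl.movel([x,y-.0,.17],max_speed=.2); ctrl.pause(.3)
st=get_state(); im,d=vision.grab_frame("wrist"); c=cam("wrist",st); cv2.imwrite("pics/w3.png",im); np.save("w3.npy",d)
K,R,o=c; v=R.T@(np.array([.4441,.1854,.041])-o); at=(K@v/v[2])[:2]
m=blob(im.min(2)>110,at); print(disc(c,m,.041),st["time"])
P=cloud(c,d); Q=P[m]; A=np.c_[Q[:,:2]-Q[:,:2].mean(0),np.ones(len(Q))]; print(np.linalg.lstsq(A,Q[:,2],rcond=None)[0])
im,d=vision.grab_frame("side"); cv2.imwrite("pics/s3.png",im); np.save("side3.npy",d)
```

```text
(array([0.4445, 0.1852, 0.041 ]), np.float64(56.74242405230548), np.float64(56.030245555534805)) 11.9333
[-0.05321779  0.46054864  0.04124368]
```

View pics/w3.png

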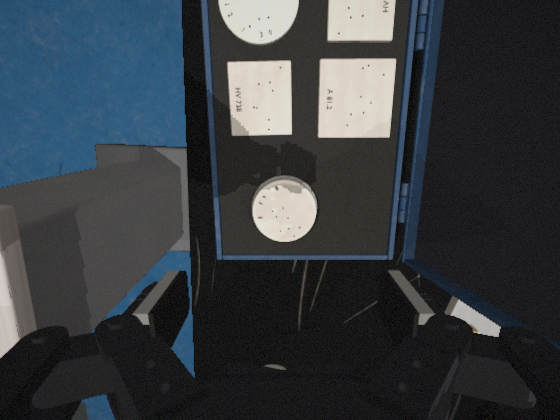

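View pics/s3.png

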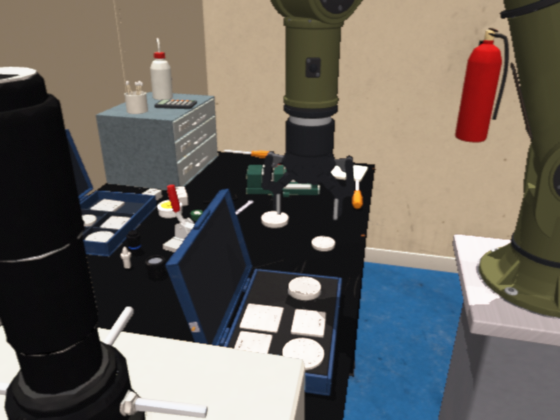

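Seen in the wrist view at (284,209) and the side view at (304,288), the block sits in the recess. I'll check its level with robust statistics and locate the lid's upper edge.

Run:
```python
from h import *
st=get_state(); c=cam("wrist",st); P=cloud(c,np.load("w3.npy"))
for u,v in ((284,190),(284,230),(264,209),(304,209),(284,209)): print(np.median(P[v-5:v+6,u-5:u+6].reshape(-1,3),axis=0).round(4))
O=np.array([.468,.261,0]); F=np.c_[XC,YC,ZC]
for n,f in (("top","top0.npy"),("side","side3.npy")):
    d=np.load(f); Q=(cloud(cam(n),d)[d>0]-O)@F
    L=Q[(Q[:,0]>.07)&(Q[:,0]<.17)&(abs(Q[:,1])<.13)&(Q[:,2]>.05)&(Q[:,2]<.25)]
    print(n,len(L),"y",np.percentile(L[:,1],[.5,99.5]).round(4),"z max",np.percentile(L[:,2],[99,99.8]))
    for a,b in ((.05,.08),(.08,.11),(.11,.14),(.14,.17),(.17,.185),(.185,.19),(.19,.195),(.195,.2),(.2,.205),(.205,.21)):
        s=L[(L[:,2]>=a)&(L[:,2]<b)]
        if len(s): print(a,b,len(s),"x",np.percentile(s[:,0],[2,50,98]).round(4),"y",np.percentile(s[:,1],[2,98]).round(3))
    t=L[L[:,2]>.17]; print("x vs y slope",np.polyfit(t[:,1],t[:,0],1))
```

```text
[0.4437 0.2028 0.0405]
[0.4454 0.1669 0.0406]
[0.4271 0.1851 0.0405]
[0.4618 0.1868 0.0406]
[0.4445 0.1861 0.0405]
top 4879 y [-0.1234  0.1246] z max [0.20167722 0.20332427]
0.05 0.08 744 x [0.0878 0.0964 0.1006] y [-0.123  0.123]
0.08 0.11 831 x [0.0948 0.1039 0.1082] y [-0.123  0.123]
0.11 0.14 908 x [0.1024 0.1114 0.1157] y [-0.123  0.123]
0.14 0.17 1010 x [0.1094 0.1188 0.1231] y [-0.123  0.123]
0.17 0.185 244 x [0.1143 0.1232 0.1268] y [-0.123  0.124]
0.185 0.19 13 x [0.1164 0.1186 0.1363] y [-0.124  0.124]
0.19 0.195 428 x [0.1191 0.1317 0.1362] y [-0.122  0.122]
0.195 0.2 582 x [0.1188 0.1233 0.1323] y [-0.119  0.121]
0.2 0.205 118 x [0.122  0.1263 0.1313] y [-0.028  0.03 ]
0.205 0.21 1 x [0.1244 0.1244 0.1244] y [-0.023 -0.023]
x vs y slope [-0.00426795  0.12590727]
side 7120 y [-0.1217  0.1285] z max [0.20198326 0.20345069]
0.05 0.08 1178 x [0.088  0.0963 0.1013] y [-0.121  0.127]
0.08 0.11 1337 x [0.0935 0.1036 0.109 ] y [-0.12   0.129]
0.11 0.14 1425 x [0.1013 0.1111 0.1167] y [-0.12   0.127]
0.14 0.17 1499 x [0.1088 0.1186 0.1245] y [-0.12   0.127]
0.17 0.185 749 x [0.115  0.1242 0.1297] y [-0.121  0.127]
0.185 0.19 60 x [0.1167 0.1238 0.1338] y [-0.122  0.128]
0.19 0.195 161 x [0.1185 0.134  0.1364] y [-0.12   0.127]
0.195 0.2 593 x [0.1189 0.1235 0.1328] y [-0.116  0.126]
0.2 0.205 118 x [0.1225 0.1256 0.1314] y [-0.025  0.032]
x vs y slope [0.0021197  0.12483121]
```

Block is level (top at 40.5 mm) and centred. Now I'll approach the lid's edge, aligned with its lean, and grip it.

```bash
cat >> h.py <<'E'
HG=np.array([.468,.261,.0355])+.080*XC+.002*YC
E
python3 - <<'E'
from h import *
ctrl.movel([.4441,.1847,.28],max_speed=.2)
f0=get_state()["contact_force"]
ctrl.movep(*lidpose(1.81,1,r=.25,n=.0075,hinge=HG))
for r in (.20,.18,.170,.164):
    p,q=lidpose(1.81,1,r=r,n=.0075,hinge=HG); ctrl.movel(p,q,max_speed=.08); st=get_state()
    f=st["contact_force"]-f0; print(r,st["tcp_pos"].round(4),f.round(1))
    if np.linalg.norm(f)>8: break
print(st["qpos"].round(2),st["time"])
im,d=vision.grab_frame("side"); cv2.imwrite("pics/s4.png",im)
im2,d=vision.grab_frame("wrist"); cv2.imwrite("pics/w4.png",im2); cv2.imwrite("pics/c4.png",np.hstack([im[100:400,100:400],cv2.resize(im2,(400,300))]))
E
```

```text
0.2 [0.5982 0.2691 0.2106] [-1.1  0.9 -0.8]
0.18 [0.5932 0.2688 0.1903] [-0.4  0.3 -1.1]
0.17 [0.5908 0.2686 0.1805] [ 0.3  1.4 -0.9]
0.164 [0.5893 0.2685 0.1746] [-0.3  1.1  0.2]
[-0.07  0.8  -0.74  1.27  0.36  1.44 -0.72] 15.225
```

View pics/c4.png

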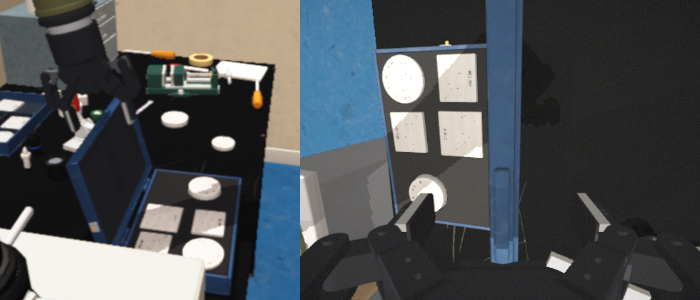

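The edge lies between the open fingers, with the lip at about (502,205) in the crop. Closing, then swinging.

Run:
```python
from h import *
ctrl.close_gripper(60); st=get_state(); print(st["width"],st["gripper_force"],st["contact_force"].round(1),st["time"])
if not .008<st["width"]<.03: raise SystemExit
for th in np.linspace(1.81,1.41,9)[1:]:
    try: ctrl.movel(*lidpose(th,1,r=.164,n=.0075,hinge=HG),max_speed=.03)
    except ctrl.Unreachable as e: print("unreach",th,e); break
    st=get_state(); print(round(th,2),st["width"].__round__(4),round(st["gripper_force"]),st["contact_force"].round(1),st["qpos"].round(2)[[2,5]])
ctrl.pause(.5)
print(st["time"])
O=np.array([.468,.261,0]); F=np.c_[XC,YC,ZC]
for n in ("side","top"):
    im,d=vision.grab_frame(n); cv2.imwrite(f"pics/{n}5.png",im); Q=(cloud(cam(n),d)-O)@F
    m=(Q[...,0]>0)&(Q[...,0]<.17)&(abs(Q[...,1])>.055)&(abs(Q[...,1])<.115)&(Q[...,2]>.06)&(Q[...,2]<.18)&(d>0)
    L=Q[m]; print(n,len(L))
    for a in np.arange(.06,.18,.02):
        s=L[(L[:,2]>=a)&(L[:,2]<a+.02)]
        if len(s)>5: print(round(a,2),len(s),np.percentile(s[:,0],[5,50,95]).round(4))
```

```text
0.016057851795953863 58.415236473083496 [ 1.8  1.4 -1.2] 15.9667
1.76 0.0161 60 [2.3 0.4 0.9] [-0.74  1.37]
1.71 0.0154 60 [1.9 0.4 2.2] [-0.74  1.3 ]
1.66 0.016 60 [ 2.8 -0.9  5.4] [-0.74  1.23]
1.61 0.0161 60 [ 2.9 -1.5  7.2] [-0.74  1.16]
1.56 0.0158 60 [ 1.4 -1.8  8. ] [-0.73  1.1 ]
1.51 0.0164 60 [ 1.1 -1.6  9.1] [-0.73  1.03]
1.46 0.0162 60 [ 0.3 -1.8 10.2] [-0.72  0.96]
1.41 0.0157 60 [-0.7 -3.7 10.7] [-0.7   0.89]
19.1
side 366
0.06 82 [0.0818 0.0834 0.0848]
0.08 85 [0.0788 0.0804 0.0817]
0.1 87 [0.0757 0.0772 0.0786]
0.12 57 [0.0728 0.0743 0.0755]
0.14 41 [0.0695 0.0708 0.0722]
0.16 14 [0.068  0.0686 0.0692]
top 0
```

View pics/side5.png

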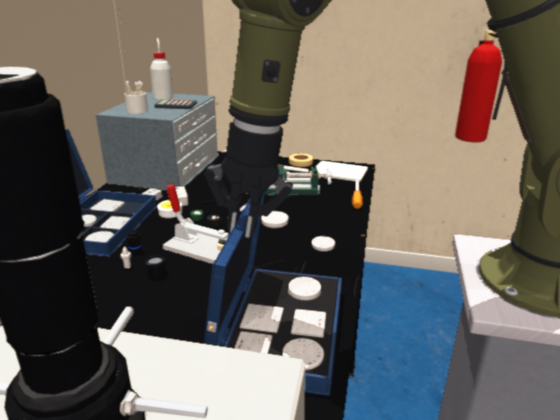

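The side view shows the lid gripped and leaning forward at (235,260), with the block in the recess at (304,288). The lid's slope is 8.95° short of upright, so its angle is about 1.415 rad, on target. The same method gave 1.813 at the start stop. Handing in.

Run:
```python
from station import *
ctrl.pause(.5); s=get_state(); print(s["gripper_force"],s["width"],abs(s["qd"]).max(),s["time"]); print(ticket.close_job())
```

```text
59.81882929801941 0.01599382497259644 0.0017010876833223976 20.2
the job is handed in; nothing more can be done
None
```

The job is handed in at about 20 s: the 56 mm block lies level and centred in the recess, and the lid is gripped at about 60 N and still, at about 1.415 rad by the side camera. I saw no contact with the other blocks, screwdriver or stay, but did not re-measure them, and the judge's verdict was not shown.

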